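# Cover the bulb pot and slide it onto its plate

## Task

Take the square wooden cover off the sloping rack and set it on the square pot of bulbs so that it sits level and fully home over the rim. Then slide the covered pot along between its two battens, without lifting it, until it stands wholly on the steel plate, centred as well as you can. Leave the other things on the bench where they are.

Things in the scene. Friction and masses are not known exactly. Their poses are not given: they have to be found in the camera images.
- cover: square wooden cover, 0.22 kg, fits any quarter turn. Origin: centre of its open underside; z out of its top. Skirt z 0-12, 114 outside, 102 inside; top board z 12-20; bar grip z 20-46, 60 long (own x), 16 wide (own y). Starts on the rack, skirt edge on the slope: z leans 35 degrees from vertical away from the robot, x points down the slope. Seated, its origin is 78 above the pot's.
- pot: square black plastic pot, 0.3 kg with bulbs fixed in its lowest 41. Origin: centre of its underside, z up. 90 high; base 76 x 76, walls lean out to 88 x 88 at z 76; above that a rim band 94 x 94 outside, 84 inside (the cover has 4 play each side). Sides along own x, y. Loose between the run's battens, 3 play each side, near either end. Pushed above z 40 it may tip.
- run: wooden board fixed to the bench, 150 (own x) x 340 (own y) x 18 thick, with two battens on it, 16 wide, 12 high, 82 apart, along its whole length (own y); open ends. Origin under its centre, on the bench. The pot stands on the board and slides along own y.
- mark: thin dark steel plate let flush into the run's board between the battens, 78 (own x) x 100 (own y), near the other end of the run from the pot. Origin at its centre on the board's surface; own y along the run. The pot slides freely over it.
- rack: fixed wooden rack, slatted slope of 35 degrees facing away from the robot (it falls along own x), 150 wide (own y), 32 high at its low edge to 118 at its top; a ledge along the low edge, 12 proud of the slope, keeps the cover from sliding down. Origin on the bench under the slope's middle.
- trowel: steel trowel with a round green grip, 300 long lying flat along its own x (grip towards -x), up to 62 wide, 26 high; origin on the bench where the neck meets the blade; loose
- vase: clear glass propagation vase, 130 high, 76 wide; origin at the centre of its underside; loose
- spray: white plastic spray bottle with a press-button top, 193 high, 72 wide; origin at the centre of its underside; loose
- saucer: round white ceramic drainage saucer, 100 wide, 18 high; origin at the centre of its underside; loose
- claypot: round terracotta flower pot, 92 wide, 85 high; origin at the centre of its underside; loose
- tin: plain metal seed tin, 56 wide, 70 high; origin at the centre of its underside; loose
Not all that is in view belongs to the job. Leave any purple look-alike of the pot alone. Several things have the shape of the cover; the one meant has the colours described above.

How it is judged:
On the way:
1. the cover sits level and fully home on the pot before the pot is slid to its plate (z of cover in the frame of pot between 0.0745 and 0.0815 m and horizontal distance between cover and pot below 0.009 m and angle between the z axis of cover and the z axis of pot, either way round below 0.05 rad and angle between cover's own z axis and vertical below 0.1 rad and horizontal distance between pot and mark above 0.08 m), for 0.3 s.
At the end, for the whole second after the job is handed in: Cover home on the pot: origin 78 mm above the pot's (within 3.5), within 9 mm of centre, 0.05 rad of the rim, 0.1 rad of level. Pot upright (0.05 rad) on the board, within 13 mm of the plate's centre along the run, 11 mm across. Both at rest (z of cover in the frame of pot between 0.0745 and 0.0815 m and horizontal distance between cover and pot below 0.009 m and angle between the z axis of cover and the z axis of pot, either way round below 0.05 rad and angle between cover's own z axis and vertical below 0.1 rad and y of pot in the frame of mark between -0.013 and 0.013 m and x of pot in the frame of mark between -0.011 and 0.011 m and z of pot in the frame of run below 0.021 m and angle between pot's own z axis and vertical below 0.05 rad and linear speed of each of pot, cover below 0.02 m/s); the robot touches nothing.
It fails at once if the pot is lifted or tipped over (z of pot in the frame of run above 0.03 m or angle between pot's own z axis and vertical above 0.4 rad).
It fails at once if one of the other things is moved more than 30 mm (distance of any of trowel, vase, spray, saucer, claypot, tin from where it was at the start of the episode above 0.03 m).
It also fails if it takes over 64 s, if anything falls off the work surface, if the arm or the gripper's body presses on something with over 40 N, if the wrist force passes 120 N, or if a joint passes its speed limit or range.

## Robot

A 7-joint arm with a two-finger parallel gripper is mounted at the origin on the work surface. World frame = base frame: x ahead of the robot, y to its left, z up, the work surface at z = 0. Lengths are in m, angles in rad, forces in N, time in s.
With the tool pointing down it reaches from about 0.4 to 0.875 m from the base axis. Payload 6.5 kg.
Tool frame: the origin (TCP) lies at the very end of the fingers, on their centre line; the grasp point (between the pads) lies 19 mm behind it (hold_point_z is the distance from the TCP to the grasp point, in m); z points along the fingers, y is the line along which they close (so a half turn about z gives the same grasp; the last joint's range is limited). The gripper opens to 85 mm and grips with 20 to 120 N. Pads are 22 mm wide; open, the fingers measure 114 mm over their backs; the gripper's body (76 mm by 85 mm) begins 54 mm behind the grasp point. The pads swing forward as they close: fully open they stand 13 mm farther back than shut.
Start: joints at [-1.41, 0.536, -0.004, 1.538, 0.003, 1.067, -0.071], TCP at [0.146, 0.633, 0.201] pointing down, gripper open.
Joint ranges: [-2.7, 2.7], [-0.37, 2.16], [-1.27, 1.26], [0.24, 2.4], [-1.31, 4.45], [0.19, 1.91], [-2.76, 2.76]. Speed limits (rad/s): [2.39, 2.39, 3.14, 3.14, 3.14, 3.14, 3.14].

## Interface

Orientations are given as a unit quaternion [x, y, z, w].
In Python, from workcell import sense, snapshot, camera_info, job_done, cut_out, hold_point_z gives the robot as it stands. The module is installed in compiled form; this text tells all that it offers.
- The arm moves only by the tool apply_moves, never from a script. Its argument "plan" is a list that holds one entry, the list of rows, each a list of 6 numbers: the shift along the tool's x, y, z as a fraction of full scale, then the turn, a rotation vector about the tool's x, y, z as a fraction of full scale. A call has 1 to 20 rows; each row shifts and turns the commanded pose from where the row before left it, along the tool's axes as they then stand; what a row does not reach is not made up. Full scale, the value 1, is 60 mm for a shift and 10 degrees for a turn. A row lasts 1/8 s, in which the tool goes at most 62.5 mm and 10.7 degrees, less where a joint would pass 70% of its speed; a pose out of reach is approached as far as the arm can. A call with a number of a shift or a turn outside -1 to 1 is refused whole. A call with a gripper value outside its range is refused whole. "claw" is the opening, from -1 (shut) to 1 (fully open), set as the call begins (left out, the last holds). The fingers move at their own pace and stop on an object; the grip force is fixed at half the most. Time passes only in rows, so rows that do not move let the fingers close. It gives the time, the measured TCP pose, the force, the opening and the grip force at its end, in the units of the state.
- sense(): the state, without advancing time (a new reading comes with each control period).
- snapshot(name): name is "scene" or "top" or "wrist"; returns the picture (384x512x3 uint8, blue, green, red); there is no depth.
- camera_info(name): a dict with "intrinsics" (3x3 intrinsics, pixels), "origin" and "attitude" of the camera in the world; the wrist camera has in their place "T_tool_cam" (4x4, takes a point from camera to tool coordinates, whose origin is the TCP and whose axes are the flange's). Camera axes: x right, y up, looking along -z (the intrinsics and any distortion apply to the point x, -y, -z); pixel columns grow to the right and rows downward; lengths in m; the calibration is good to about 2 mm. A picture is of the moment at which its call begins: read the wrist's pose just before it. camera_info takes no time and is no camera call.
- job_done(): hands the job in; it is judged then, once.
Trained networks look in the newest picture that a camera, given by its name, has taken for a name from the list of things; names that differ only in an ending like _2 or _b are one class to them, and where a whole thing is asked for, a point or a joint stands for the part that bears it (a point fixed in the world has none). Each returns a list of dicts, best first, with "score" (0 to 1); they miss things now and then, are a little off and sometimes report something else, mostly with a low value. They report only what shows in the picture. A call takes as long as a camera call. They do not tell look-alikes from the thing itself.
- cut_out(camera, thing): "pixels" (384x512 bool, what is visible of it) and "at" ([column, row] in pixels, amid what is visible of it).
The state is a dict: "time": time; "qpos": joint angles; "qd": joint speeds; "joint_efforts": joint torques, N m; "position": TCP position; "eef_rot": TCP orientation; "force": force on the tool from outside, world axes, zero at the start; "wrist_torque": the same for the moment, N m; "width": finger opening in m; "grasp_force": force on a finger pad.
Only numpy, scipy, OpenCV 4.12 (cv2) and the standard library are available. Lean on these libraries where they do the work, as an engineer would, in place of code of your own. Each camera call takes 0.05 s, during which the arm holds its last target. There are 200 camera calls.

## Working session

There is one attempt and no reset: what is moved stays moved. The work goes in short steps, Python scripts to look and compute and a tool call to move; the robot and the scene stay as the last step left them, time stands still between calls to the robot, and variables do not carry over. Pictures are saved under pics/ and viewed, at most 10 in all, crops included, and the job is handed in when it is done.

Besides the shell and the picture viewer there is one more tool, called after "Request:" by a JSON object that holds its "name" and its "arguments". apply_moves: Moves the arm, as the interface text tells. Shift numbers are shares of 60 mm and turn numbers shares of 10 degrees, none past 1 either way. Its arguments: {"type":"object","properties":{"plan":{"type":"array","items":{"type":"array","items":{"type":"array","items":{"type":"number","minimum":-1,"maximum":1}}}},"claw":{"type":"number"}},"required":["plan"]}

```bash
mkdir -p pics
cat > h.py <<'E'
import numpy as np,cv2
from scipy.spatial.transform import Rotation as R
from workcell import *
def cam(n):
    c=camera_info(n);K=np.array(c["intrinsics"])
    if "origin" in c:
        a=np.array(c["attitude"]); Rm=a if a.shape==(3,3) else R.from_quat(a).as_matrix()
        return K,np.array(c["origin"]),Rm,c
    s=sense();T=np.eye(4);T[:3,:3]=R.from_quat(s["eef_rot"]).as_matrix();T[:3,3]=s["position"]
    T=T@np.array(c["T_tool_cam"]);return K,T[:3,3],T[:3,:3],c
def proj(P,c):
    K,o,Rm,_=c;p=(np.atleast_2d(P)-o)@Rm;p=p*[1,-1,-1];q=p@K.T;return q[:,:2]/q[:,2:]
def ray(uv,z,c):
    K,o,Rm,_=c;uv=np.atleast_2d(uv);d=np.c_[uv,np.ones(len(uv))]@np.linalg.inv(K).T
    d=(d*[1,-1,-1])@Rm.T;return o+d*((z-o[2])/d[:,2])[:,None]
E
python3 - <<'E'
from h import *
a=snapshot("scene");b=snapshot("top")
cv2.imwrite("pics/scene.png",cv2.resize(a,None,fx=1.5,fy=1.5));cv2.imwrite("pics/top.png",cv2.resize(b,None,fx=1.5,fy=1.5))
np.save("scene.npy",a);np.save("top.npy",b)
for n in("scene","top"):
    print(n,camera_info(n))
    for t in("cover","pot","run","mark","rack"):
        print(t,[(round(r["score"],2),np.round(r["at"]).tolist(),int(r["pixels"].sum())) for r in cut_out(n,t)])
print(sense(),camera_info("wrist"),hold_point_z)
E
```

```text
scene {'intrinsics': array([[388.94568226,   0.        , 251.75013994],
       [  0.        , 388.94568226, 197.1916301 ],
       [  0.        ,   0.        ,   1.        ]]), 'origin': array([1.44110251, 0.40178547, 0.72252738]), 'attitude': array([0.25818233, 0.41448283, 0.73196582, 0.47515461])}
cover [(0.94, [200.0, 185.0], 1032), (0.55, [166.0, 180.0], 590)]
pot [(0.83, [305.0, 209.0], 1220), (0.79, [377.0, 195.0], 1187)]
run [(0.65, [338.0, 242.0], 2996), (0.16, [202.0, 186.0], 1027)]
mark [(0.88, [361.0, 242.0], 488)]
rack [(0.63, [214.0, 192.0], 761)]
top {'intrinsics': array([[415.6698997 ,   0.        , 258.98202085],
       [  0.        , 415.6698997 , 194.43232969],
       [  0.        ,   0.        ,   1.        ]]), 'origin': array([ 0.4044901 , -0.03568425,  1.16151539]), 'attitude': array([ 0.02828662, -0.04172172, -0.70027355,  0.71209278])}
cover [(0.9, [394.0, 240.0], 1728), (0.69, [327.0, 204.0], 1640), (0.63, [233.0, 236.0], 328), (0.57, [324.0, 221.0], 1152)]
pot [(0.96, [112.0, 282.0], 1607), (0.82, [187.0, 204.0], 1377)]
run [(0.78, [154.0, 206.0], 4264)]
mark
[... 634 characters left out ...]
rce': array([-0.33301484,  0.48168081, -0.25121631]), 'wrist_torque': array([-0.00926402, -0.02966812,  0.00189929]), 'grasp_force': 0.0, 'width': 0.08526447298742156} {'intrinsics': array([[272.61026951,   0.        , 253.15172173],
       [  0.        , 272.61026951, 192.07783588],
       [  0.        ,   0.        ,   1.        ]]), 'T_tool_cam': array([[-8.00322126e-04,  9.54168540e-01,  2.99268704e-01,
         7.65354677e-02],
       [ 9.99999218e-01,  1.05111478e-03, -6.77047603e-04,
         1.63692712e-03],
       [-9.60583283e-04,  2.99267928e-01, -9.54168635e-01,
        -1.72315330e-01],
       [ 0.00000000e+00,  0.00000000e+00,  0.00000000e+00,
         1.00000000e+00]])} 0.0187
```

View pics/scene.png

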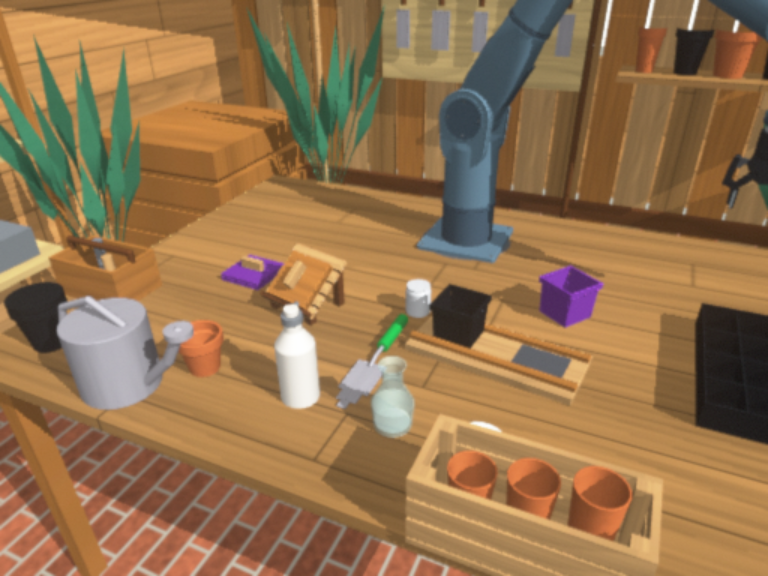

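View pics/top.png

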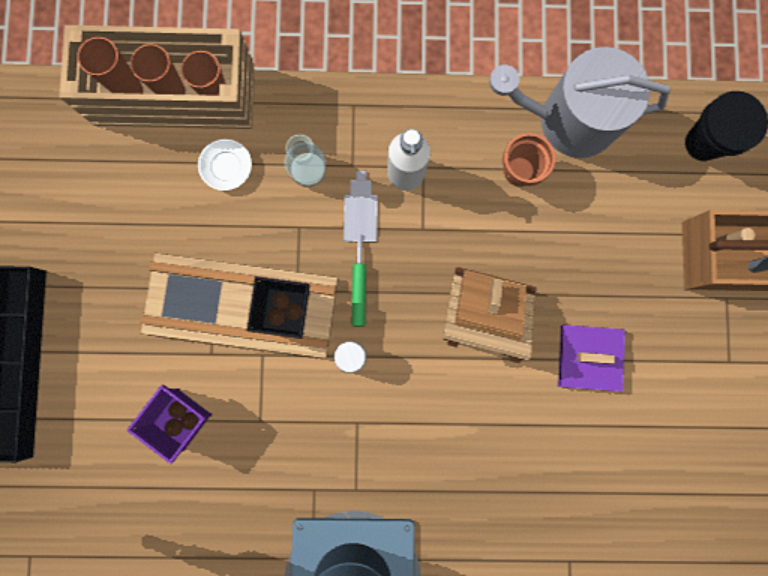

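Candidates (in the 512x384 top picture): the wooden cover on the rack is at (327,204) and a purple look-alike cover lies at (395,239), so I take the wooden one. The black pot is at (187,204) with a purple one at (112,282), so I take the black one. The plate is at (129,199). Next I fit the models to the masks.

```bash
cat >> h.py <<'E'
from scipy.optimize import minimize
def box(a,b,z0,z1):
    return np.array([[x,y,z] for x in(-a,a) for y in(-b,b) for z in(z0,z1)])/1000
def pyr(a,z0,b,z1): return np.vstack([box(a,a,z0,z0),box(b,b,z1,z1)])
COVER=[box(57,57,0,20),box(30,8,20,46)]
POT=[pyr(38,0,44,76),box(47,47,76,90)]
MARK=[box(39,50,0,0)]
RX=R.from_rotvec([0,np.radians(35),0])   # z leans to +x, x points down
def Tcov(p): return R.from_rotvec([0,0,p[3]])*RX, np.array(p[:3])
def Tflat(z): return lambda p:(R.from_rotvec([0,0,p[2]]),np.array([p[0],p[1],z]))
def Tup(p): return R.from_rotvec([0,0,p[3]]),np.array(p[:3])
def render(parts,T,c):
    S=4;m=np.zeros((384*S,512*S),np.uint8);Rm,t=T
    for q in parts:
        uv=(proj(Rm.apply(q)+t,c)+.5)*S
        cv2.fillConvexPoly(m,cv2.convexHull((uv*16).round().astype(np.int32)),255,shift=4)
    return cv2.resize(m,(512,384),interpolation=cv2.INTER_AREA)/255.
def fit(parts,Tf,p0,obs,steps):
    def f(p):
        e=0
        for m,c in obs:
            r=render(parts,Tf(p),c);e+=1-np.minimum(r,m).sum()/np.maximum(r,m).sum()
        return e
    p0=np.array(p0,float);sx=np.vstack([p0]+[p0+np.eye(len(p0))[i]*steps[i] for i in range(len(p0))])
    for _ in range(2):
        o=minimize(f,p0,method="Nelder-Mead",options=dict(initial_simplex=sx,maxiter=300,xatol=1e-4,fatol=1e-4))
        p0=o.x;sx=np.vstack([p0]+[p0-np.eye(len(p0))[i]*steps[i]/2 for i in range(len(p0))])
    return o.x,o.fun/len(obs)
def pick(n,t,uv):
    r=cut_out(n,t)
    r=[k for k in r if np.hypot(*(np.array(k["at"])-uv))<20]
    return r[0]["pixels"].astype(float) if r else None
E
python3 - <<'E'
from h import *
s,t=cam("scene"),cam("top")
cs,ct=pick("scene","cover",(200,185)),pick("top","cover",(327,204))
ps,pt=pick("scene","pot",(305,209)),pick("top","pot",(187,204))
mt=pick("top","mark",(129,199));ms=pick("scene","mark",(361,242))
rt=pick("top","rack",(325,221));
np.savez("m.npz",cs=cs,ct=ct,ps=ps,pt=pt,mt=mt,ms=ms)
g=ray((327,204),.1,t)[0];print("cover0",g)
for nm,o in(("both",[(cs,s),(ct,t)]),("top",[(ct,t)])):
    print(nm,fit(COVER,Tcov,[g[0],g[1],.09,-.1],o,[.02,.02,.02,.1]))
g=ray((187,204),.1,t)[0];F=Tflat(.018)
for nm,o in(("both",[(ps,s),(pt,t)]),("top",[(pt,t)]),("scene",[(ps,s)])):
    print("pot",nm,fit(POT,F,[g[0],g[1],-.1],o,[.02,.02,.1]))
g=ray((129,199),.018,t)[0]
for nm,o in(("both",[(ms,s),(mt,t)]),("top",[(mt,t)])):
    print("mark",nm,fit(MARK,F,[g[0],g[1],-.1],o,[.02,.02,.1]))
for n in("trowel","vase","spray","tin","claypot"):
    print(n,[(round(r["score"],2),ray(r["at"],.05,t)[0].round(2).tolist()) for r in cut_out("top",n)])
E
```

```text
cover0 [ 0.48855313 -0.23020113  0.1       ]
both (array([ 0.48943568, -0.23225298,  0.07089957, -0.2370607 ]), np.float64(0.049561248359567545))
top (array([ 0.49080953, -0.2359032 ,  0.05115322, -0.22787467]), np.float64(0.03694587631886781))
pot both (array([ 0.48092315,  0.13287031, -0.09172983]), np.float64(0.07212274486684056))
pot top (array([ 0.48098512,  0.13315124, -0.10362805]), np.float64(0.045978394639682785))
pot scene (array([ 0.4814622 ,  0.13272273, -0.07167716]), np.float64(0.09707682008074614))
mark both (array([ 0.49981975,  0.30497716, -0.1086792 ]), np.float64(0.1154384610763321))
mark top (array([ 0.50041811,  0.30533822, -0.1146527 ]), np.float64(0.0387116353260325))
trowel [(0.62, [0.63, -0.0, 0.05]), (0.51, [0.76, -0.09, 0.05])]
vase [(0.75, [0.75, 0.11, 0.05])]
spray [(0.96, [0.75, -0.09, 0.05])]
tin [(0.75, [0.39, 0.02, 0.05])]
claypot [(0.92, [0.77, -0.3, 0.05])]
```

```bash
cat >> h.py <<'E'
def Rdown(yaw): # tool y along world y turned by yaw, pointing down
    return R.from_rotvec([0,0,yaw])*R.from_matrix(np.array([[-1,0,0],[0,1,0],[0,0,-1.]]).T)
def Rgrasp(yaw): return R.from_rotvec([0,0,yaw])*RX*Rdown(0)
def plan(Rt,Pt,P0=None,R0=None):
    s=sense();R0=R0 or R.from_quat(s["eef_rot"]);P0=s["position"] if P0 is None else P0
    print("shift first (units):",(R0.inv().apply(Pt-P0)/.06).round(3),"or after turn:",(Rt.inv().apply(Pt-P0)/.06).round(3),"turn:",np.degrees((R0.inv()*Rt).as_rotvec()).round(2)/10)
E
python3 - <<'E'
from h import *
P1=np.array([.48,.21,.36]);R1=Rdown(-.11);plan(R1,P1)
Rg=Rgrasp(-.237);c=np.array([.4894,-.2323,.0709]);cz=Rg.apply([0,0,-1]);print(cz)
P2=c+cz*.15;print(P2);plan(Rg,P2,P1,R1)
E
```

```text
shift first (units): [-7.008 -5.624 -2.656] or after turn: [-6.305 -6.402 -2.656] turn: [ 0.     0.    -0.669]
[ 0.55754309 -0.1346686   0.81915204]
[ 0.57303146 -0.25250029  0.19377281]
shift first (units): [-2.387 -7.492  2.77 ] or after turn: [-4.306 -7.129  0.367] turn: [-0.222  3.495  0.705]
```

Request:
{"name": "apply_moves", "arguments": {"plan": [[[0,0,-0.9,0,0,-0.67],[0,0,-0.9,0,0,0],[0,0,-0.86,0,0,0],[-0.485,-0.4925,0,0,0,0],[-0.485,-0.4925,0,0,0,0],[-0.485,-0.4925,0,0,0,0],[-0.485,-0.4925,0,0,0,0],[-0.485,-0.4925,0,0,0,0],[-0.485,-0.4925,0,0,0,0],[-0.485,-0.4925,0,0,0,0],[-0.485,-0.4925,0,0,0,0],[-0.485,-0.4925,0,0,0,0],[-0.485,-0.4925,0,0,0,0],[-0.485,-0.4925,0,0,0,0],[-0.485,-0.4925,0,0,0,0],[-0.485,-0.4925,0,0,0,0],[0,0,0,0,0,0],[0,0,0,0,0,0]]], "claw": 1}}

```text
time: 3.45
position: [0.4796, 0.2108, 0.3602]
eef_rot: [0.055, 0.999, 0.0, -0.0]
force: [-0.0, 0.6, 0.6]
width: 0.085
grasp_force: 0.0
```

Run:
```python
from h import *
w=cam("wrist");a=snapshot("wrist");cv2.imwrite("pics/w1.png",a)
for t in("pot","mark","run"):print(t,[(round(r["score"],2),np.round(r["at"]).tolist(),int(r["pixels"].sum())) for r in cut_out("wrist",t)])
F=Tflat(.018)
uv=proj([.481,.133,.1],w)[0];um=proj([.5,.305,.018],w)[0];print(uv,um)
p=pick("wrist","pot",uv);m=pick("wrist","mark",um)
if p is not None: print("pot",fit(POT,F,[.481,.133,-.11],[(p,w)],[.01,.01,.05]))
if m is not None: print("mark",fit(MARK,F,[.5,.305,-.11],[(m,w)],[.01,.01,.05]))
Rg=Rgrasp(-.237);c=np.array([.4894,-.2323,.0709]);cz=Rg.apply([0,0,-1]);plan(Rg,c+cz*.15)
```

```text
pot [(0.83, [206.0, 161.0], 3534), (0.83, [311.0, 22.0], 3651), (0.46, [267.0, 138.0], 8489)]
mark [(0.78, [303.0, 155.0], 2205)]
run [(0.8, [267.0, 139.0], 8262)]
[203.86586847 162.85664437] [302.55714828 154.32845404]
pot (array([ 0.48131933,  0.13476043, -0.11614086]), np.float64(0.02372829120709785))
mark (array([ 0.50190752,  0.30563343, -0.10800819]), np.float64(0.029625620175676826))
shift first (units): [-2.383 -7.508  2.773] or after turn: [-4.315 -7.14   0.365] turn: [-0.224  3.495  0.714]
```

View pics/w1.png

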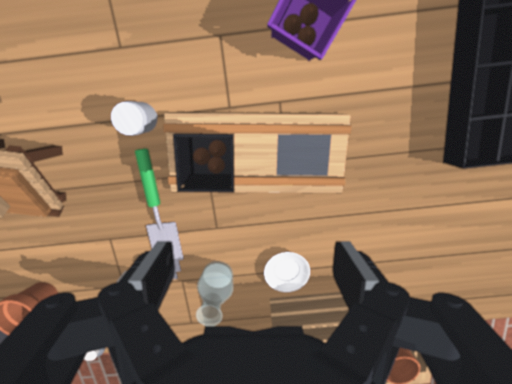

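Request:
{"name": "apply_moves", "arguments": {"plan": [[[-0.2,-0.626,0,0,0,0],[-0.2,-0.626,0,0,0,0],[-0.2,-0.626,0,0,0,0],[-0.2,-0.626,0,0,0,0],[-0.2,-0.626,0,0,0,0],[-0.2,-0.626,0,0,0,0],[-0.2,-0.626,0,0,0,0],[-0.2,-0.626,0,0,0,0],[-0.2,-0.626,0,0,0,0],[-0.2,-0.626,0,0,0,0],[-0.2,-0.626,0,0,0,0],[-0.2,-0.626,0,0,0,0],[0,0,0,-0.045,0.7,0.143],[0,0,0,-0.045,0.7,0.143],[0,0,0,-0.045,0.7,0.143],[0,0,0,-0.045,0.7,0.143],[0,0,0,-0.045,0.7,0.143],[-0.8,0,1.0,0,0,0],[-0.8,0,1.0,0,0,0],[0,0,0,0,0,0]]]}}

```text
time: 6.25
position: [0.6024, -0.2561, 0.251]
eef_rot: [0.112, 0.972, 0.013, -0.204]
force: [-0.7, 0.8, 0.5]
width: 0.0852
grasp_force: 0.0
```

Run:
```python
from h import *
w=cam("wrist");a=snapshot("wrist");cv2.imwrite("pics/w2.png",a)
s=sense();print(s["position"],s["qpos"].round(2),R.from_quat(s["eef_rot"]).as_matrix().round(3).tolist())
print([(round(r["score"],2),np.round(r["at"]).tolist(),int(r["pixels"].sum())) for r in cut_out("wrist","cover")])
c=np.array([.4894,-.2323,.0709]);uv=proj(c,w)[0];print(uv)
m=pick("wrist","cover",uv);d=np.load("m.npz");S,T=cam("scene"),cam("top")
if m is not None:
    np.save("wc.npy",m)
    print(fit(COVER,Tcov,[*c,-.237],[(m,w)],[.01,.01,.01,.05]))
    print(fit(COVER,Tcov,[*c,-.237],[(m,w),(d["cs"],S),(d["ct"],T)],[.01,.01,.01,.05]))
```

```text
[ 0.60325358 -0.25734728  0.25498991] [ 0.06  0.85  0.53  1.03 -0.26  1.73  1.86] [[-0.894, 0.224, -0.389], [0.215, 0.974, 0.068], [0.394, -0.023, -0.919]]
[(0.68, [124.0, 125.0], 5126), (0.64, [255.0, 136.0], 7326)]
[252.92132954 138.40661398]
(array([ 0.48831554, -0.23182848,  0.06558855, -0.23430516]), np.float64(0.011379788709849459))
(array([ 0.48977475, -0.23217412,  0.07090034, -0.23469411]), np.float64(0.0423417421752319))
```

View pics/w2.png

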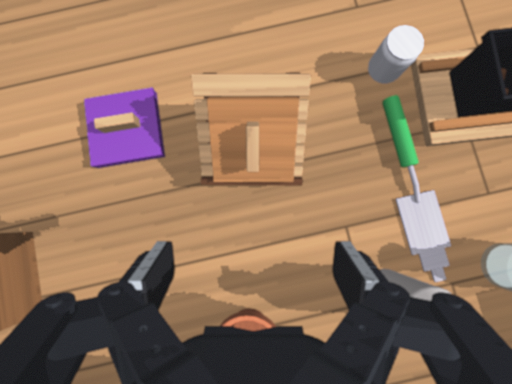

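The wooden cover lies on the rack with its bar at (253,147). The purple one is well clear at (124,125). The tilt came short, so I'm letting it settle and computing the rest.

Request:
{"name": "apply_moves", "arguments": {"plan": [[[0,0,0,0,0,0],[0,0,0,0,0,0]]]}}

```text
time: 6.65
position: [0.6045, -0.2585, 0.2582]
eef_rot: [0.113, 0.974, 0.011, -0.198]
force: [-0.4, 0.4, -1.0]
width: 0.0851
grasp_force: 0.0
```

Run:
```python
from h import *
s=sense();print(s["position"],s["qpos"].round(3),R.from_quat(s["eef_rot"]).as_matrix().round(3).tolist())
Rg=Rgrasp(-.2345);c=np.array([.4895,-.2321,.0700]);cz=Rg.apply([0,0,-1]);plan(Rg,c+cz*.09)
```

```text
[ 0.60445025 -0.25854068  0.25815648] [ 0.06   0.846  0.535  1.033 -0.265  1.731  1.861] [[-0.896, 0.225, -0.383], [0.216, 0.974, 0.066], [0.387, -0.024, -0.922]]
shift first (units): [0.28  0.037 2.186] or after turn: [-0.188 -0.017  2.196] turn: [-0.141  1.22  -0.025]
```

Request:
{"name": "apply_moves", "arguments": {"plan": [[[0.07,0.01,0.44,0,0,0],[0.07,0.01,0.44,0,0,0],[0.07,0.01,0.44,0,0,0],[0.07,0.01,0.44,0,0,0],[0,0,0,-0.05,0.4,0],[0,0,0,-0.05,0.4,0],[0,0,0,-0.04,0.42,0],[0,0,0,0,0,0],[0,0,0,0,0,0]]]}}

```text
time: 7.78
position: [0.549, -0.2455, 0.1661]
eef_rot: [0.114, 0.947, 0.035, -0.299]
force: [0.2, 0.2, 0.8]
width: 0.0854
grasp_force: 0.0
```

```bash
cat > look.py <<'E'
from h import *
w=cam("wrist");a=snapshot("wrist");cv2.imwrite("pics/w3.png",a)
s=sense();print(s["position"],s["qpos"].round(3),R.from_quat(s["eef_rot"]).as_matrix().round(3).tolist())
c=np.array([.4895,-.2321,.0700]);uv=proj(c,w)[0];print(uv)
m=pick("wrist","cover",uv);p=None
if m is not None:
    p,e=fit(COVER,Tcov,[*c,-.2345],[(m,w)],[.01,.01,.01,.05]);print(p,e)
for c,y in ((c,-.2345),)+(() if p is None else ((p[:3],p[3]),)):
    Rg=Rgrasp(y);cz=Rg.apply([0,0,-1]);plan(Rg,c+cz*.024)
E
python3 look.py
```

```text
[ 0.54897089 -0.24540996  0.16636719] [ 0.077  0.973  0.506  1.102 -0.26   1.752  1.876] [[-0.795, 0.236, -0.558], [0.195, 0.972, 0.134], [0.574, -0.002, -0.819]]
[250.54308911 184.64589043]
[ 0.48895938 -0.23208002  0.06819128 -0.23423232] 0.009833615432935594
shift first (units): [-0.092 -0.017  1.499] or after turn: [-0.091 -0.016  1.499] turn: [ 0.003 -0.004 -0.025]
shift first (units): [-0.102 -0.018  1.529] or after turn: [-0.101 -0.018  1.529] turn: [ 0.004 -0.004 -0.026]
```

View pics/w3.png

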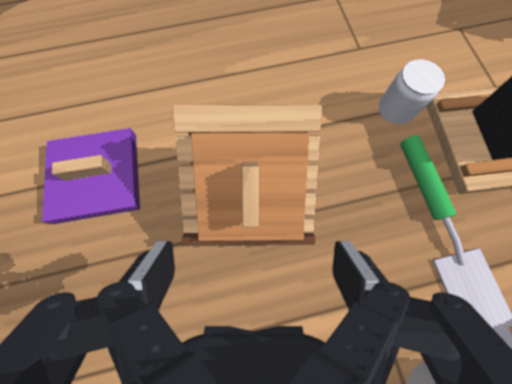

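The close view shows the plain wooden cover with its bar at (250,195) between the slats, and the two estimates agree within 2 mm. Descending and gripping.

Request:
{"name": "apply_moves", "arguments": {"plan": [[[-0.1,-0.02,0.3,0,0,-0.02],[0,0,0.3,0,0,0],[0,0,0.3,0,0,0],[0,0,0.3,0,0,0],[0,0,0.27,0,0,0],[0,0,0,0,0,0],[0,0,0,0,0,0]]]}}

```text
time: 8.75
position: [0.5046, -0.2359, 0.0905]
eef_rot: [0.112, 0.947, 0.035, -0.299]
force: [0.2, -0.7, 1.1]
width: 0.0853
grasp_force: 0.0
```

Request:
{"name": "apply_moves", "arguments": {"plan": [[[0,0,0,0,0,0],[0,0,0,0,0,0],[0,0,0,0,0,0],[0,0,0,0,0,0],[0,0,0,0,0,0],[0,0,0,0,0,0],[0,0,0,0,0,0],[0,0,0,0,0,0]]], "claw": -1}}

```text
time: 9.75
position: [0.5039, -0.2357, 0.0899]
eef_rot: [0.112, 0.947, 0.036, -0.3]
force: [0.5, -0.2, -0.1]
width: -0.0
grasp_force: 0.0
```

Run:
```python
from h import *
s=sense();print(s["time"],s["position"],s["force"],s["width"],s["grasp_force"],R.from_quat(s["eef_rot"]).as_matrix().round(3).tolist())
Rm,t=Tcov([.489,-.232,.069,-.2345]);print(Rm.inv().apply(s["position"]-t))
```

```text
9.75 [ 0.50390539 -0.23570578  0.08991913] [ 0.45477668 -0.22875317 -0.06806988] -1.850683131533571e-05 0.0 [[-0.795, 0.233, -0.56], [0.191, 0.972, 0.134], [0.576, 0.0, -0.818]]
[ 0.00058223 -0.00014099  0.02594522]
```

```bash
sed -i s/w3.png/w4.png/ look.py && python3 look.py
python3 - <<'E'
from h import *
w=cam("wrist");s=sense();print(proj(s["position"],w))
a=snapshot("scene")[140:240,130:280];b=snapshot("wrist")
cv2.imwrite("pics/cmp.png",np.hstack([cv2.resize(a,(432,288)),cv2.resize(b,(368,288))]))
E
```

```text
[ 0.50392797 -0.23571332  0.08995369] [ 0.056  0.979  0.49   1.3   -0.264  1.557  1.899] [[-0.795, 0.233, -0.56], [0.191, 0.972, 0.134], [0.576, 0.0, -0.818]]
[250.91069084 208.66407725]
[ 0.48754375 -0.23212072  0.06677921 -0.23636526] 0.16991371726547166
shift first (units): [0.013 0.002 0.015] or after turn: [0.013 0.002 0.015] turn: [ 0.004 -0.016 -0.003]
shift first (units): [ 0.008 -0.007  0.077] or after turn: [ 0.008 -0.007  0.077] turn: [-0.003 -0.016  0.005]
[[250.46548434 222.50770046]]
```

View pics/cmp.png

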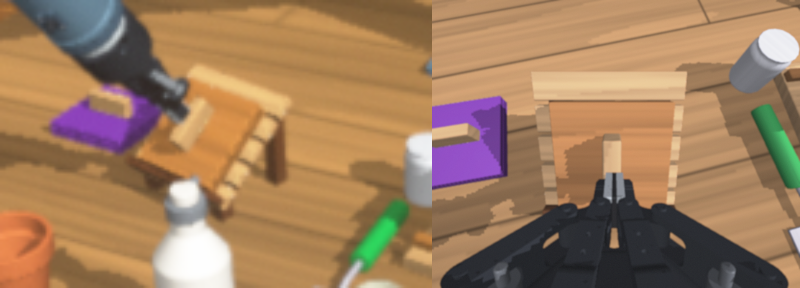

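The fingers shut on nothing, above the bar; the bar's middle does lie under them. I'm overlaying the fitted model on the earlier pictures to find the height error.

```bash
cat > ov.py <<'E'
from h import *
def camw(P,q):
    c=camera_info("wrist");T=np.eye(4);T[:3,:3]=R.from_quat(q).as_matrix();T[:3,3]=P;T=T@np.array(c["T_tool_cam"]);return np.array(c["intrinsics"]),T[:3,3],T[:3,:3],c
W3=camw([.54897,-.24541,.16637],[0.114,0.947,0.035,-0.299])
def ov(im,c,p,x0,y0,w,h,k):
    o=cv2.resize(im[y0:y0+h,x0:x0+w],None,fx=k,fy=k,interpolation=cv2.INTER_CUBIC);Rm,t=Tcov(p)
    for q,col in((COVER[0],(255,0,0)),(COVER[1],(0,0,255))):
        uv=(proj(Rm.apply(q)+t,c)+.5-[x0,y0])*k
        for i in range(8):
            for b in(1,2,4):
                if not i&b: cv2.line(o,tuple(int(v) for v in uv[i]),tuple(int(v) for v in uv[i|b]),col,1)
    return o
if __name__=="__main__":
    p=[.489,-.2321,.0682,-.2342]
    a=ov(cv2.imread("pics/w3.png"),W3,p,165,95,165,160,3)
    b=ov(np.load("scene.npy"),cam("scene"),p,165,155,75,65,4);c=ov(np.load("top.npy"),cam("top"),p,285,170,80,75,3)
    H=480;out=np.zeros((H,a.shape[1]+300,3),np.uint8);out[:,:a.shape[1]]=a[:H];out[:260,495:795]=b;out[260:480,495:735]=c[:220]
    cv2.imwrite("pics/ov.png",out)
E
python3 ov.py
```

```text
(no output)
```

View pics/ov.png

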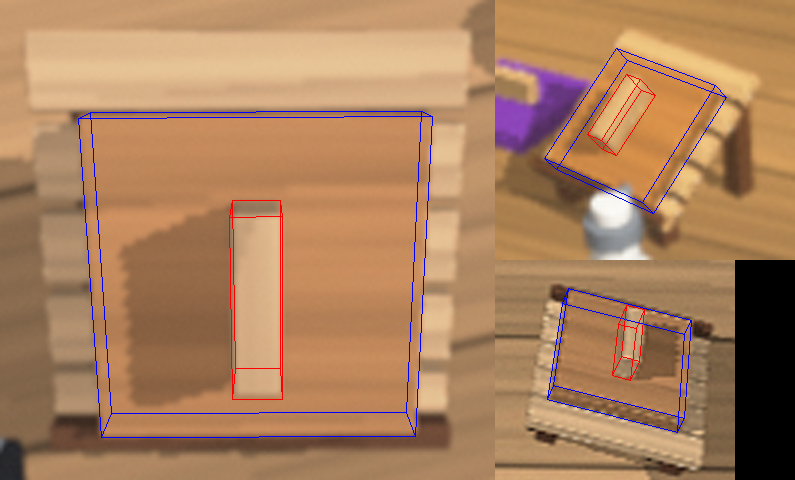

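Run:
```python
from ov import *
w=cam("wrist");im=snapshot("wrist");p=[.489,-.2321,.0682,-.2342]
a=ov(im,w,p,150,140,200,140,4)[:, :]
s=sense();Rt=R.from_quat(s["eef_rot"])
for z in(0,-.0187,-.073):
    u=(proj(s["position"]+Rt.apply([0,0,z]),w)[0]+.5-[150,140])*4;cv2.drawMarker(a,tuple(int(v) for v in u),(0,255,0),0,14)
sc=snapshot("scene");b=ov(sc,cam("scene"),p,165,155,75,65,3)
a[:195,:225]=b
u=(proj(s["position"],cam("scene"))[0]+.5-[165,155])*3;cv2.drawMarker(a,tuple(int(v) for v in u),(0,255,0),0,10)
cv2.imwrite("pics/ov2.png",a);print(s["width"],s["position"])
```

```text
-0.00015589476500594228 [ 0.50395496 -0.23570643  0.08995206]
```

View pics/ov2.png

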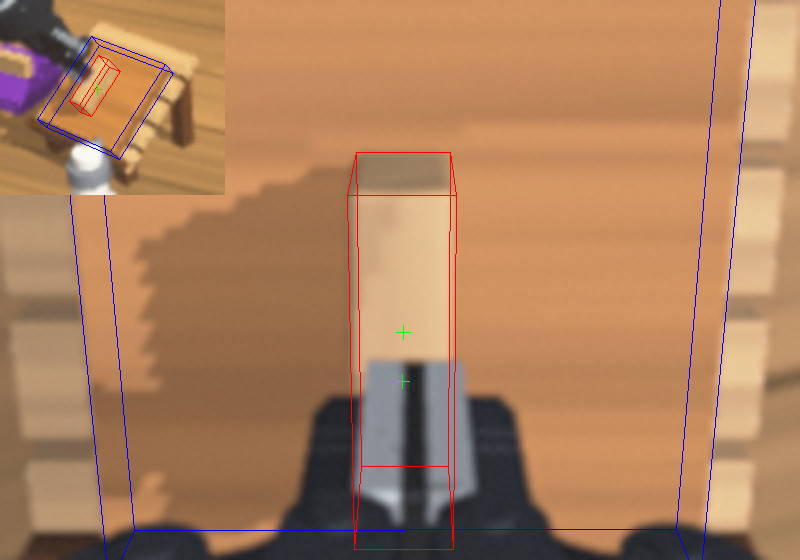

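The model overlays the picture exactly, so the cover pose is right. The shut fingertips seem to sit well behind the nominal TCP, so I'm probing gently for the bar's top.

Request:
{"name": "apply_moves", "arguments": {"plan": [[[0,0,0.033,0,0,0],[0,0,0.033,0,0,0],[0,0,0,0,0,0]]]}}

```text
time: 10.42
position: [0.5015, -0.2351, 0.0866]
eef_rot: [0.112, 0.947, 0.036, -0.3]
force: [0.9, -0.1, 0.6]
width: 0.0003
grasp_force: 0.0
```

Request:
{"name": "apply_moves", "arguments": {"plan": [[[0,0,0.033,0,0,0],[0,0,0.033,0,0,0],[0,0,0,0,0,0]]]}}

```text
time: 10.8
position: [0.4993, -0.2346, 0.0834]
eef_rot: [0.112, 0.947, 0.036, -0.3]
force: [-0.6, -0.6, 0.3]
width: -0.0003
grasp_force: 0.0
```

Request:
{"name": "apply_moves", "arguments": {"plan": [[[0,0,0.033,0,0,0],[0,0,0.033,0,0,0],[0,0,0,0,0,0]]]}}

```text
time: 11.18
position: [0.4989, -0.2346, 0.0822]
eef_rot: [0.112, 0.947, 0.035, -0.298]
force: [3.0, 0.7, 10.9]
width: -0.0003
grasp_force: 5.6
```

Request:
{"name": "apply_moves", "arguments": {"plan": [[[0,0,0.033,0,0,0],[0,0,0.033,0,0,0],[0,0,0,0,0,0]]]}}

```text
time: 11.55
position: [0.499, -0.2346, 0.0821]
eef_rot: [0.111, 0.948, 0.035, -0.297]
force: [8.7, 0.9, 27.6]
width: -0.0001
grasp_force: 13.8
```

Run:
```python
from ov import *
s=sense();print(s["time"],s["position"],s["force"],s["wrist_torque"],s["qpos"].round(3),s["joint_efforts"].round(1))
Rm,t=Tcov([.489,-.232,.069,-.2345]);print(Rm.inv().apply(s["position"]-t))
w=cam("wrist");im=snapshot("wrist");p=[.489,-.2321,.0682,-.2342]
a=ov(im,w,p,175,130,150,145,4);Rt=R.from_quat(s["eef_rot"])
for z in(0,-.0187):
    u=(proj(s["position"]+Rt.apply([0,0,z]),w)[0]+.5-[175,130])*4;cv2.drawMarker(a,tuple(int(v) for v in u),(0,255,0),0,14)
cv2.imwrite("pics/ov3.png",a)
```

```text
11.55 [ 0.49895376 -0.23461489  0.08206894] [ 8.74692582  0.86178392 27.58754847] [ 0.74516283  1.271485   -0.3366109 ] [ 0.052  0.976  0.489  1.327 -0.266  1.527  1.902] [  2.3 -52.8   9.5 -10.3   0.6  -0.7   0. ]
[ 0.00093215 -0.0002305   0.01660693]
```

View pics/ov3.png

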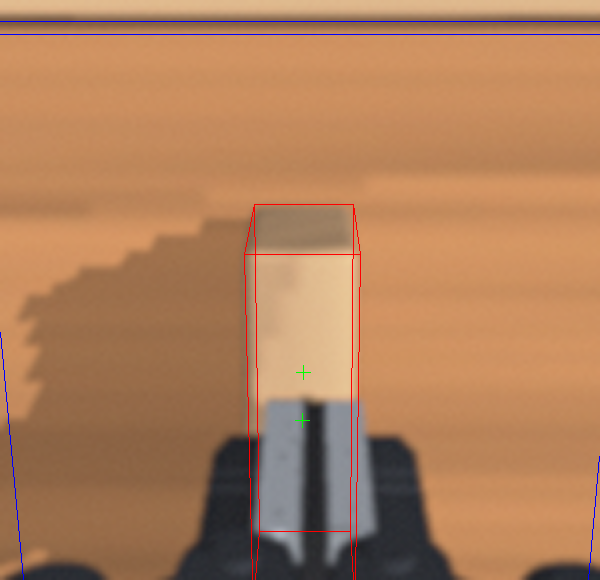

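The shut fingertips touch the bar's top with the nominal TCP 29 mm past it, so the real tips are about 29 mm behind the reported TCP. I'm backing off, opening, and going that much deeper.

Request:
{"name": "apply_moves", "arguments": {"plan": [[[0,0,-0.3,0,0,0],[0,0,0,0,0,0]]]}}

```text
time: 11.85
position: [0.5062, -0.2364, 0.0924]
eef_rot: [0.112, 0.947, 0.035, -0.299]
force: [0.1, 1.2, -0.8]
width: 0.0001
grasp_force: 0.0
```

Request:
{"name": "apply_moves", "arguments": {"plan": [[[0,0,0,0,0,0],[0,0,0,0,0,0],[0,0,0,0,0,0],[0,0,0,0,0,0],[0,0,0,0,0,0],[0,0,0,0,0,0]]], "claw": 1}}

```text
time: 12.6
position: [0.5051, -0.236, 0.0917]
eef_rot: [0.112, 0.947, 0.036, -0.3]
force: [0.2, -0.5, 0.1]
width: 0.0853
grasp_force: 0.0
```

Run:
```python
from h import *
s=sense();print(s["time"],s["position"],s["force"],s["width"])
Rm,t=Tcov([.489,-.232,.0685,-.2345]);print(Rm.inv().apply(s["position"]-t));Rg=Rgrasp(-.2345);plan(Rg,t+Rm.apply([0,0,-.004]))
w=cam("wrist");snapshot("wrist");m=pick("wrist","cover",proj(t,w)[0])
if m is not None: print(fit(COVER,Tcov,[*t,-.2345],[(m,w)],[.01,.01,.01,.05]))
```

```text
12.6 [ 0.50513765 -0.23598771  0.09172329] [ 0.16289974 -0.5049391   0.11255825] 0.08534052706744685
[ 0.00029606 -0.00012888  0.02855771]
shift first (units): [0.003 0.002 0.543] or after turn: [0.005 0.002 0.543] turn: [ 0.004 -0.016 -0.004]
```

Request:
{"name": "apply_moves", "arguments": {"plan": [[[0,0,0.2,0,0,0],[0,0,0.2,0,0,0],[0,0,0,0,0,0]]]}}

```text
time: 13.08
position: [0.4903, -0.2321, 0.0711]
eef_rot: [0.112, 0.946, 0.036, -0.301]
force: [-0.1, 0.0, -0.1]
width: 0.0854
grasp_force: 0.0
```

Request:
{"name": "apply_moves", "arguments": {"plan": [[[0,0,0.07,0,0,0],[0,0,0.07,0,0,0],[0,0,0,0,0,0]]]}}

```text
time: 13.45
position: [0.4868, -0.2316, 0.0651]
eef_rot: [0.112, 0.947, 0.036, -0.3]
force: [-0.5, -0.1, -0.2]
width: 0.0851
grasp_force: 0.0
```

Request:
{"name": "apply_moves", "arguments": {"plan": [[[0,0,0,0,0,0],[0,0,0,0,0,0],[0,0,0,0,0,0],[0,0,0,0,0,0],[0,0,0,0,0,0],[0,0,0,0,0,0],[0,0,0,0,0,0]]], "claw": -1}}

```text
time: 14.32
position: [0.4872, -0.2321, 0.0655]
eef_rot: [0.112, 0.947, 0.035, -0.3]
force: [1.3, -1.8, 3.0]
width: 0.0146
grasp_force: 61.5
```

Request:
{"name": "apply_moves", "arguments": {"plan": [[[0,0,-0.15,0,0,0],[0,0,-0.35,0,0,0],[0,0,-0.4,0,0,0],[0,0,-0.4,0,0,0],[0.3,0,-0.4,0,0,0],[0.35,0,-0.4,0,0,0],[0.35,0,-0.4,0,0,0],[0.35,0,-0.2,0,0,0],[0,0,0,0,0,0]]]}}

```text
time: 15.45
position: [0.5139, -0.238, 0.2455]
eef_rot: [0.112, 0.947, 0.036, -0.299]
force: [0.5, 0.5, -3.6]
width: 0.0147
grasp_force: 60.7
```

Run:
```python
from h import *
# cover in tool, from pose at grip
Rc,tc=Tcov([.489,-.232,.0685,-.2345]);Rg=R.from_quat([0.112,0.947,0.0355,-0.300]);P=np.array([.4872,-.2321,.0655])
Rtc=Rg.inv()*Rc;ttc=Rg.inv().apply(tc-P);print("cover in tool",ttc,Rtc.as_rotvec());np.savez("tc.npz",q=Rtc.as_quat(),t=ttc)
s=sense();print(s["position"],s["eef_rot"],s["width"],s["force"],s["qpos"].round(2))
Rt=R.from_rotvec([0,0,-.112])*Rtc.inv();Pt=np.array([.4813,.1345,.25])-Rt.apply(ttc);print(Pt);plan(Rt,Pt)
```

```text
cover in tool [ 0.0003154   0.00051726 -0.00344717] [1.19255451e-03 3.13887661e+00 9.08364732e-04]
[ 0.51392759 -0.23803744  0.24554125] [ 0.11197233  0.94713381  0.03551808 -0.29856023] 0.014683202375015678 [ 0.4523169   0.46489697 -3.55319336] [ 0.05  0.83  0.53  1.18 -0.22  1.81  1.9 ]
[0.48154611 0.13395356 0.24655169]
shift first (units): [1.623 5.903 1.119] or after turn: [ 1.234  6.1   -0.01 ] turn: [ 0.215 -3.479 -0.681]
```

Request:
{"name": "apply_moves", "arguments": {"plan": [[[0,0,0,0.036,-0.58,-0.1135],[0,0,0,0.036,-0.58,-0.1135],[0,0,0,0.036,-0.58,-0.1135],[0,0,0,0.036,-0.58,-0.1135],[0,0,0,0.036,-0.58,-0.1135],[0,0,0,0.036,-0.58,-0.1135],[0.08,0.4,0,0,0,0],[0.09,0.44,0,0,0,0],[0.09,0.44,0,0,0,0],[0.09,0.44,0,0,0,0],[0.09,0.44,0,0,0,0],[0.09,0.44,0,0,0,0],[0.09,0.44,0,0,0,0],[0.09,0.44,0,0,0,0],[0.09,0.44,0,0,0,0],[0.09,0.44,0,0,0,0],[0.09,0.44,0,0,0,0],[0.09,0.44,0,0,0,0],[0.08,0.4,0,0,0,0],[0,0,0,0,0,0]]]}}

```text
time: 17.95
position: [0.4817, 0.1084, 0.2436]
eef_rot: [0.054, 0.999, 0.0, -0.004]
force: [-0.4, -1.0, -3.3]
width: 0.0146
grasp_force: 60.6
```

```bash
cat > chk.py <<'E'
from ov import *
s=sense();Rt0=R.from_quat(s["eef_rot"]);d=np.load("tc.npz");Rtc=R.from_quat(d["q"]);t=d["t"]
print(s["time"],s["position"],s["force"],s["width"],s["grasp_force"])
c=s["position"]+Rt0.apply(t);Rc=Rt0*Rtc;print("pred cover",c,Rc.as_rotvec(),"tilt",Rc.apply([0,0,1]).round(4))
w,S,T=cam("wrist"),cam("scene"),cam("top");out=[]
for n,cc in(("scene",S),("top",T),("wrist",w)):
    snapshot(n);u=proj(c+[0,0,.02],cc)[0];m=pick(n,"cover",u);u2=proj([.4813,.1345,.09],cc)[0];q=pick(n,"pot",u2)
    r=None if m is None else fit(COVER,Tup,[*c,-.112],[(m,cc)],[.005,.005,.005,.03]);print(n,"cover",r)
    if m is not None: out.append((m,cc))
if len(out)>1:
    print("joint",fit(COVER,Tup,[*c,-.112],out,[.005,.005,.005,.03]))
Rt=R.from_rotvec([0,0,-.112])*Rtc.inv();plan(Rt,np.array([.4813,.1345,.118])-Rt.apply(t))
E
python3 chk.py
```

```text
17.95 [0.48172036 0.1084432  0.24358073] [-0.36281508 -1.01177678 -3.27226792] 0.01456768662905929 60.57575583457947
pred cover [0.48149082 0.10898821 0.24703041] [-0.00016979  0.00545062 -0.10794634] tilt [ 5.4e-03 -1.0e-04  1.0e+00]
scene cover (array([ 0.48053539,  0.10950807,  0.24753934, -0.0838746 ]), np.float64(0.1029564142281606))
top cover (array([0.4970367 , 0.10087926, 0.03602078, 0.82783895]), np.float64(0.5862242830076348))
wrist cover None
joint (array([ 0.48015821,  0.10789445,  0.24682761, -0.09222332]), np.float64(0.3883388174814542))
shift first (units): [0.063 0.467 2.171] or after turn: [0.068 0.466 2.171] turn: [-0.001 -0.016 -0.004]
```

Request:
{"name": "apply_moves", "arguments": {"plan": [[[0.03,0.23,0,0,-0.016,-0.004],[0.033,0.237,0,0,0,0],[0,0,0.4,0,0,0],[0,0,0.4,0,0,0],[0,0,0.4,0,0,0],[0,0,0.4,0,0,0],[0,0,0.3,0,0,0],[0,0,0.25,0,0,0],[0,0,0,0,0,0],[0,0,0,0,0,0]]]}}

```text
time: 19.65
position: [0.4823, 0.1348, 0.1164]
eef_rot: [0.056, 0.998, 0.001, -0.001]
force: [-0.3, -0.4, -2.2]
width: 0.0148
grasp_force: 60.5
```

```bash
python3 chk.py
```

```text
19.65 [0.48232827 0.13483921 0.1163984 ] [-0.31933355 -0.40712587 -2.15158961] 0.014773014355434167 60.50123333930969
pred cover [0.4820785  0.13538439 0.11984665] [ 0.00033356 -0.00086968 -0.11091036] tilt [-9.e-04 -3.e-04  1.e+00]
scene cover (array([ 0.47970844,  0.13579848,  0.11991589, -0.09703735]), np.float64(0.1351306190361068))
top cover (array([0.48442742, 0.11092763, 0.04711154, 0.02404948]), np.float64(0.5968987672973791))
wrist cover None
joint (array([ 0.48073506,  0.13548727,  0.1203844 , -0.10545098]), np.float64(0.3746979569552856))
shift first (units): [ 0.005 -0.009  0.024] or after turn: [ 0.005 -0.009  0.024] turn: [0.    0.001 0.005]
```

Request:
{"name": "apply_moves", "arguments": {"plan": [[[0.008,-0.012,0.08,0,0,0],[0,0,0.08,0,0,0],[0,0,0.08,0,0,0],[0,0,0.05,0,0,0],[0,0,0,0,0,0]]]}}

```text
time: 20.72
position: [0.481, 0.1337, 0.0982]
eef_rot: [0.056, 0.998, 0.0, -0.002]
force: [-0.7, 0.2, -2.7]
width: 0.0144
grasp_force: 60.5
```

Request:
{"name": "apply_moves", "arguments": {"plan": [[[0,0,0.04,0,0,0],[0,0,0.03,0,0,0],[0,0,0,0,0,0]]]}}

```text
time: 21.1
position: [0.4811, 0.1337, 0.0941]
eef_rot: [0.056, 0.998, 0.0, -0.001]
force: [0.5, -0.0, -2.8]
width: 0.0145
grasp_force: 60.5
```

Request:
{"name": "apply_moves", "arguments": {"plan": [[[0,0,0.017,0,0,0],[0,0,0.017,0,0,0],[0,0,0,0,0,0]]]}}

```text
time: 21.48
position: [0.4812, 0.1337, 0.0922]
eef_rot: [0.056, 0.998, 0.0, -0.001]
force: [-0.2, 0.1, -2.9]
width: 0.0149
grasp_force: 60.5
```

Request:
{"name": "apply_moves", "arguments": {"plan": [[[0,0,0.017,0,0,0],[0,0,0,0,0,0]]]}}

```text
time: 21.72
position: [0.4812, 0.1338, 0.0911]
eef_rot: [0.056, 0.998, 0.0, -0.001]
force: [-0.1, -0.1, -3.0]
width: 0.0149
grasp_force: 60.5
```

Request:
{"name": "apply_moves", "arguments": {"plan": [[[0,0,0.017,0,0,0],[0,0,0,0,0,0]]]}}

```text
time: 21.98
position: [0.4813, 0.1338, 0.0908]
eef_rot: [0.056, 0.998, 0.0, -0.001]
force: [-2.1, -0.7, 4.7]
width: 0.0148
grasp_force: 61.8
```

Request:
{"name": "apply_moves", "arguments": {"plan": [[[0,0,0.017,0,0,0],[0,0,0,0,0,0]]]}}

```text
time: 22.22
position: [0.4814, 0.1338, 0.0908]
eef_rot: [0.056, 0.998, 0.001, -0.001]
force: [-6.0, -1.8, 18.1]
width: 0.0151
grasp_force: 63.5
```

Request:
{"name": "apply_moves", "arguments": {"plan": [[[0,0,0.017,0,0,0],[0,0,0,0,0,0]]]}}

```text
time: 22.48
position: [0.4814, 0.1339, 0.0907]
eef_rot: [0.056, 0.998, 0.001, -0.001]
force: [-10.7, -1.9, 30.6]
width: 0.0147
grasp_force: 65.3
```

The cover is seated: the force rises at the right height. I'm unloading it, releasing so it settles free, and verifying.

Request:
{"name": "apply_moves", "arguments": {"plan": [[[0,0,-0.036,0,0,0],[0,0,0,0,0,0]]]}}

```text
time: 22.72
position: [0.4816, 0.1339, 0.0908]
eef_rot: [0.056, 0.998, 0.001, -0.001]
force: [-1.3, -0.7, 6.7]
width: 0.0149
grasp_force: 62.0
```

Request:
{"name": "apply_moves", "arguments": {"plan": [[[0,0,0,0,0,0],[0,0,0,0,0,0],[0,0,0,0,0,0],[0,0,0,0,0,0],[0,0,0,0,0,0]]], "claw": 1}}

```text
time: 23.35
position: [0.4812, 0.1338, 0.0903]
eef_rot: [0.056, 0.998, 0.0, -0.001]
force: [1.2, -0.4, 0.4]
width: 0.0853
grasp_force: 0.0
```

```bash
cat > chk2.py <<'E'
from ov import *
s=sense();print(s["time"],s["position"],s["force"],s["width"])
S=cam("scene");im=snapshot("scene");import sys;g=[float(v) for v in sys.argv[1:3]]
m=pick("scene","cover",proj([*g,.11],S)[0]);p=pick("scene","pot",proj([*g,.05],S)[0])
if m is not None:print("cover",fit(COVER,Tup,[*g,.096,-.11],[(m,S)],[.005,.005,.005,.03]))
if p is not None:
    print("pot",fit([POT[0]],Tflat(.018),[*g,-.11],[(p,S)],[.005,.005,.03]))
    if m is not None:
        u=np.maximum(m,p);print("union",fit(POT+[q+[0,0,.078] for q in COVER],Tflat(.018),[*g,-.11],[(u,S)],[.005,.005,.03]))
w=cam("wrist");snapshot("wrist");print([(round(r["score"],2),np.round(r["at"]).tolist()) for r in cut_out("wrist","cover")],proj([*g,.116],w)[0])
E
python3 chk2.py .4813 .1345
```

```text
23.35 [0.4812197  0.1337522  0.09027441] [ 1.1914552  -0.38752381  0.35564578] 0.08528122579353868
cover (array([ 0.48050302,  0.13549033,  0.09580587, -0.11521362]), np.float64(0.06736015591195466))
pot (array([ 0.48783743,  0.13369997, -0.01572403]), np.float64(0.5754318843788266))
union (array([ 0.4794353 ,  0.13410951, -0.12579748]), np.float64(0.09576468993941534))
[(0.77, [255.0, 221.0])] [251.51839963 240.50158237]
```

Request:
{"name": "apply_moves", "arguments": {"plan": [[[0,0,0,0,0,0],[0,0,0,0,0,0],[0,0,0,0,0,0],[0,0,0,0,0,0],[0,0,0,0,0,0],[0,0,0,0,0,0],[0,0,0,0,0,0]]], "claw": -1}}

```text
time: 24.48
position: [0.4814, 0.134, 0.0905]
eef_rot: [0.056, 0.998, 0.0, -0.001]
force: [-0.7, 1.4, 3.5]
width: 0.0147
grasp_force: 60.0
```

Run:
```python
from h import *
s=sense();print(s["position"],s["force"],s["width"],s["qpos"].round(2));R0=R.from_quat(s["eef_rot"]);plan(R0,s["position"]+[.5015-.4813,.3055-.1345,0]);plan(R0,s["position"]+np.array([.5015-.4813,.3055-.1345,0])*.3)
```

```text
[0.48142635 0.13402373 0.09047909] [-0.7303846   1.4375178   3.46247261] 0.014749415804514842 [-0.6   0.46  0.3   2.03 -0.21  0.68  1.29]
shift first (units): [-1.70e-02  2.87e+00  2.00e-03] or after turn: [-1.70e-02  2.87e+00  2.00e-03] turn: [0. 0. 0.]
shift first (units): [-0.005  0.861  0.001] or after turn: [-0.005  0.861  0.001] turn: [0. 0. 0.]
```

Request:
{"name": "apply_moves", "arguments": {"plan": [[[0,0.05,0,0,0,0],[0,0.1,0,0,0,0],[0,0.1,0,0,0,0],[-0.005,0.1,0,0,0,0],[0,0.1,0,0,0,0],[0,0.1,0,0,0,0],[0,0.05,0,0,0,0],[0,0,0,0,0,0]]]}}

```text
time: 25.48
position: [0.4858, 0.1635, 0.0918]
eef_rot: [0.058, 0.998, -0.003, -0.002]
force: [-6.0, -14.7, 27.6]
width: 0.0151
grasp_force: 79.1
```

```bash
python3 chk2.py .4855 .171
```

```text
25.475 [0.48578916 0.16348174 0.09177515] [ -5.98750929 -14.65184732  27.60681291] 0.015058414219773279
cover (array([ 0.48926626,  0.16248447,  0.09813985, -0.12695764]), np.float64(0.16481707568005055))
[(0.75, [251.0, 201.0])] [262.59396439 237.63203228]
```

Forces climb to 15 N along and 28 N up, so the pot is wedging. I'm easing back and releasing, and will push low instead, as the pot wants.

Request:
{"name": "apply_moves", "arguments": {"plan": [[[0,-0.06,0,0,0,0],[0,-0.06,0,0,0,0],[0,0,0,0,0,0]]]}}

```text
time: 26.1
position: [0.485, 0.16, 0.0905]
eef_rot: [0.057, 0.998, -0.001, -0.001]
force: [-0.7, -5.8, 8.9]
width: 0.0147
grasp_force: 65.0
```

Request:
{"name": "apply_moves", "arguments": {"plan": [[[0,0,0,0,0,0],[0,0,0,0,0,0],[0,0,0,0,0,0],[0,0,0,0,0,0],[0,0,0,0,0,0]]], "claw": 1}}

```text
time: 26.72
position: [0.4847, 0.1625, 0.0903]
eef_rot: [0.056, 0.998, 0.0, -0.001]
force: [-0.7, 0.1, -1.0]
width: 0.0855
grasp_force: 0.0
```

```bash
python3 chk2.py .4855 .165
python3 - <<'E'
from h import *
s=sense();print(s["eef_rot"],s["qpos"])
E
```

```text
26.725 [0.48470916 0.16249695 0.09029837] [-0.73979795  0.05424076 -1.00357277] 0.08547534470237328
cover (array([ 0.48967972,  0.15828944,  0.09891534, -0.10473314]), np.float64(0.12777706478343642))
pot (array([ 0.48384754,  0.15376234, -0.05508445]), np.float64(0.5948827219419064))
union (array([ 0.48440878,  0.15547932, -0.06917375]), np.float64(0.13509034270837983))
[(0.9, [244.0, 221.0])] [254.78891555 241.18131081]
[ 5.59339188e-02  9.98433551e-01  3.03107712e-04 -1.32240786e-03] [-0.64496256  0.47650948  0.29623378  2.00000982 -0.21292707  0.69636702
  1.24341222]
```

Request:
{"name": "apply_moves", "arguments": {"plan": [[[0,0,-0.2,0,0,0],[0,0,-0.4,0,0,0],[0,0,-0.6,0,0,0],[0,0,-0.8,0,0,0],[0,-0.8,-0.8,0,0,0],[0,-0.8,0,0,0,0],[0,-0.8,0,0,0,0],[0,-0.6,0,0,0,0],[0,0,0,0,0,0]]], "claw": -1}}

```text
time: 28.1
position: [0.4651, -0.0159, 0.2554]
eef_rot: [0.059, 0.998, 0.0, -0.001]
force: [0.1, 0.8, -0.1]
width: 0.0001
grasp_force: 0.0
```

```bash
cat > fin.py <<'E'
from ov import *
import sys;g=[float(v) for v in sys.argv[1:3]];obs=[];s=sense();print(s["time"],s["position"],s["qpos"].round(2))
for n in("scene","top","wrist"):
    c=cam(n);snapshot(n);m=pick(n,"cover",proj([*g,.116],c)[0]);k=pick(n,"mark",proj([.5015,.3055,.018],c)[0]);p=pick(n,"pot",proj([*g,.05],c)[0])
    if m is not None:
        x,e=fit(COVER,Tup,[*g,.096,-.11],[(m,c)],[.005,.005,.005,.03]);print(n,x.round(4),round(e,3))
        if e<.2: obs.append((m,c))
    if p is not None and n=="scene":
        # only the wall below the skirt: compare left/right edges of the base
        print("pot",fit([pyr(38,0,44,76)],Tflat(.018),[*g,-.11],[(p,c)],[.005,.005,.03]),p.sum())
def T6(p): return R.from_rotvec([p[4],p[5],p[3]]),np.array(p[:3])
if obs:
    print("joint",len(obs),fit(COVER,Tup,[*g,.096,-.11],obs,[.005,.005,.005,.03]))
    print("6dof",fit(COVER,T6,[*g,.096,-.11,0,0],obs,[.005,.005,.005,.03,.03,.03]))
E
python3 fin.py .484 .158
```

```text
28.1 [ 0.46510379 -0.01589237  0.25538286] [-0.49  0.16  0.48  1.97 -0.08  1.04  1.48]
scene [ 0.4851  0.1567  0.0961 -0.1085] 0.055
top [ 0.4888  0.1848 -0.0126 -0.132 ] 0.134
wrist [ 0.4852  0.1592  0.0921 -0.1134] 0.015
joint 3 (array([ 0.48357808,  0.15745275,  0.09527465, -0.11898407]), np.float64(0.08393251461577249))
6dof (array([ 0.48382153,  0.15733458,  0.09535854, -0.11983956, -0.00245346,
       -0.01662514]), np.float64(0.08168853027901823))
```

```bash
cat > push.py <<'E'
from h import *
yaw=-.111;u=np.array([-np.sin(yaw),np.cos(yaw),0]);v=np.array([np.cos(yaw),np.sin(yaw),0]);zh=np.array([0,0,1.])
f=np.radians(55);tz=np.sin(f)*u-np.cos(f)*zh;tx=np.cross(v,tz);RP=R.from_matrix(np.c_[tx,v,tz])
def tcp(C): return C-.011*tx+.029*tz
def Cof(P): return P+.011*tx-.029*tz
E
python3 - <<'E'
from push import *
pot=np.array([.4855,.158,0]);A=tcp(pot-.078*u+zh*.20);B=tcp(pot-.078*u+zh*.053)
s=sense();R0=R.from_quat(s["eef_rot"]);print(A,B)
mid=Rdown(0)*R.from_rotvec([0,0,0])
plan(RP,A);print("AB in tool",RP.inv().apply(B-A)/.06,"u in tool",RP.inv().apply(u))
RM=R.from_matrix(np.c_[u,v,-zh]);print("yaw first:");plan(RM,A);print("then tilt",np.degrees((RM.inv()*RP).as_rotvec())/10)
t=cam("top");snapshot("top")
for n,z in(("tin",.07),("trowel",.02)):
    for r in cut_out("top",n):
        m=np.argwhere(r["pixels"])[:,::-1];w=ray(m,z,t);print(n,round(r["score"],2),w.min(0).round(3),w.max(0).round(3))
E
```

```text
[0.47879231 0.09781873 0.17435561] [0.47879231 0.09781873 0.02735561]
shift first (units): [-0.019  1.854  1.334] or after turn: [-0.029  0.017  2.284] turn: [-4.297  4.276  8.229]
AB in tool [-2.00692251  0.          1.40526227] u in tool [ 5.73576436e-01 -8.56470184e-17  8.19152044e-01]
yaw first:
shift first (units): [-0.019  1.854  1.334] or after turn: [1.855 0.017 1.334] turn: [-0.011 -0.014  8.997]
then tilt [-3.3060341e-16  5.5000000e+00  0.0000000e+00]
trowel 0.87 [ 0.627 -0.03   0.02 ] [0.742 0.03  0.02 ]
trowel 0.32 [0.459 0.254 0.02 ] [0.54  0.356 0.02 ]
```

Request:
{"name": "apply_moves", "arguments": {"plan": [[[0,0,0,0,0,0.9],[0,0,0,0,0,0.9],[0,0,0,0,0,0.9],[0,0,0,0,0,0.9],[0,0,0,0,0,0.9],[0,0,0,0,0,0.9],[0,0,0,0,0,0.9],[0,0,0,0,0,0.9],[0,0,0,0,0,0.9],[0,0,0,0,0,0.9],[0,0,0,0,0.69,0],[0,0,0,0,0.69,0],[0,0,0,0,0.69,0],[0,0,0,0,0.69,0],[0,0,0,0,0.69,0],[0,0,0,0,0.69,0],[0,0,0,0,0.69,0],[0,0,0,0,0.67,0],[0,0,0,0,0,0]]], "claw": -1}}

```text
time: 31.22
position: [0.4649, -0.0142, 0.2526]
eef_rot: [0.663, 0.589, 0.343, -0.309]
force: [-0.2, -0.2, -1.0]
width: 0.0001
grasp_force: 0.0
```

```bash
python3 - <<'E'
from push import *
pot=np.array([.4855,.158,0]);A=tcp(pot-.078*u+zh*.20);s=sense();print(s["time"],s["qpos"].round(2),s["position"],R.from_quat(s["eef_rot"]).as_matrix().round(2).tolist(),RP.as_matrix().round(2).tolist())
plan(RP,A)
E
python3 fin.py .4855 .158
```

```text
31.225 [ 0.1   0.54  0.57  1.96 -1.02  1.56  1.07] [ 0.46493552 -0.01419911  0.25261831] [[0.07, 0.99, 0.09], [0.57, -0.11, 0.81], [0.82, -0.01, -0.57]] [[0.06, 0.99, 0.09], [0.57, -0.11, 0.81], [0.82, 0.0, -0.57]]
shift first (units): [0.012 0.024 2.289] or after turn: [0.01  0.023 2.289] turn: [-0.004  0.003 -0.045]
31.225 [ 0.46493552 -0.01419911  0.25261831] [ 0.1   0.54  0.57  1.96 -1.02  1.56  1.07]
scene [ 0.4832  0.1579  0.0964 -0.0951] 0.093
pot (array([ 0.48975467,  0.1538696 , -0.08618355]), np.float64(0.5721742917930075)) 503.0
top [ 0.484   0.1595  0.0848 -0.1157] 0.024
wrist [ 0.4851  0.1606  0.0903 -0.1148] 0.014
joint 3 (array([ 0.48347965,  0.15762516,  0.09454606, -0.11022575]), np.float64(0.05440318892698548))
6dof (array([ 0.48445764,  0.15741182,  0.09538784, -0.11763566,  0.01701601,
       -0.04884824]), np.float64(0.04776933839815778))
```

Request:
{"name": "apply_moves", "arguments": {"plan": [[[0,0.005,0.45,0,0,-0.045],[0,0.005,0.45,0,0,0],[0,0.005,0.45,0,0,0],[0,0.005,0.45,0,0,0],[0,0,0.45,0,0,0],[0,0,0,0,0,0],[-0.33,0,0.234,0,0,0],[-0.33,0,0.234,0,0,0],[-0.33,0,0.234,0,0,0],[-0.33,0,0.234,0,0,0],[-0.33,0,0.234,0,0,0],[-0.33,0,0.234,0,0,0],[0,0,0,0,0,0]]]}}

```text
time: 33.45
position: [0.4795, 0.0964, 0.0309]
eef_rot: [0.66, 0.592, 0.345, -0.307]
force: [-0.0, 0.4, -0.1]
width: 0.0002
grasp_force: 0.0
```

```bash
cat > pp.py <<'E'
from push import *
s=sense();print(s["time"],s["qpos"].round(2),s["force"].round(1));C=Cof(s["position"]);m=np.array([.5015,.3055,0])
print("C z",C[2],"along from mark",(C-m)@u,"across",(C-m)@v,"turn err",np.degrees((R.from_quat(s["eef_rot"]).inv()*RP).as_rotvec())/10)
E
python3 pp.py
```

```text
33.45 [ 0.19  0.88  0.18  2.05 -1.29  1.15  1.37] [-0.   0.4 -0.1]
C z 0.056571177802477585 along from mark -0.22765475589620465 across 0.0012849477180505477 turn err [ 0.00099115 -0.00269345  0.01702909]
```

Request:
{"name": "apply_moves", "arguments": {"plan": [[[-0.082,0,0.057,0,0,0],[0.07,0,0.1,0,0,0],[0.07,0,0.1,0,0,0],[0.07,0,0.1,0,0,0],[0.07,0,0.1,0,0,0],[0.07,0,0.1,0,0,0],[0,0,0,0,0,0]]]}}

```text
time: 34.33
position: [0.4835, 0.1345, 0.0256]
eef_rot: [0.659, 0.593, 0.345, -0.307]
force: [-0.9, -0.2, 0.1]
width: -0.0
grasp_force: 0.0
```

```bash
python3 pp.py
```

```text
34.325 [ 0.25  0.87  0.01  2.06 -1.3   1.01  1.34] [-0.9 -0.2  0.1]
C z 0.05127956531248912 along from mark -0.18943284696158005 across 0.0010809476511338227 turn err [-0.00302657 -0.00444517  0.03029128]
```

Request:
{"name": "apply_moves", "arguments": {"plan": [[[0.05,0,0.07,0,0,0],[0.06,0,0.085,0,0,0],[0.06,0,0.085,0,0,0],[0.06,0,0.085,0,0,0],[0,0,0,0,0,0]]]}}

```text
time: 34.95
position: [0.4862, 0.1575, 0.0253]
eef_rot: [0.66, 0.593, 0.345, -0.307]
force: [0.3, -1.9, -0.6]
width: -0.0001
grasp_force: 0.9
```

```bash
python3 pp.py; python3 fin.py .487 .178
```

```text
34.95 [ 0.28  0.87 -0.09  2.07 -1.3   0.93  1.32] [ 0.3 -1.9 -0.6]
C z 0.050940807652812226 along from mark -0.1662481777072659 across 0.001182730984771483 turn err [-0.00011131  0.00229884  0.02732727]
34.95 [0.48619231 0.15748263 0.02529642] [ 0.28  0.87 -0.09  2.07 -1.3   0.93  1.32]
scene [ 0.484   0.1813  0.0936 -0.1188] 0.038
pot (array([ 0.48725546,  0.1779783 , -0.07230473]), np.float64(0.6084767814251402)) 464.0
top [ 0.4879  0.187   0.0783 -0.1152] 0.026
joint 2 (array([ 0.48665223,  0.18273735,  0.09503637, -0.11564435]), np.float64(0.04063848318776975))
6dof (array([ 0.48685094,  0.18256058,  0.09550328, -0.11224784,  0.00252182,
       -0.01473507]), np.float64(0.03892727213263525))
```

Low pushing works with about 2 N, and the cover stays home. Continuing.

Request:
{"name": "apply_moves", "arguments": {"plan": [[[0.045,0,0.065,0,0,0],[0.0574,0,0.082,0,0,0],[0.0574,0,0.082,0,0,0],[0.0574,0,0.082,0,0,0],[0.0574,0,0.082,0,0,0],[0.0574,0,0.082,0,0,0],[0.0574,0,0.082,0,0,0],[0.0574,0,0.082,0,0,0],[0.0574,0,0.082,0,0,0],[0.0574,0,0.082,0,0,0],[0.0574,0,0.082,0,0,0],[0.0574,0,0.082,0,0,0],[0.0574,0,0.082,0,0,0],[0.0574,0,0.082,0,0,0],[0.0574,0,0.082,0,0,0],[0.03,0,0.043,0,0,0],[0,0,0,0,0,0]]]}}

```text
time: 37.67
position: [0.4956, 0.2499, 0.0258]
eef_rot: [0.659, 0.593, 0.345, -0.308]
force: [0.5, -1.4, 0.2]
width: 0.0
grasp_force: 0.5
```

```bash
python3 pp.py; python3 fin.py .498 .274
```

```text
37.675 [ 0.4   0.93 -0.47  2.07 -1.3   0.62  1.24] [ 0.5 -1.4  0.2]
C z 0.05145944529200927 along from mark -0.07330753808944851 across 0.00032832632679128965 turn err [-0.00769668 -0.00763395  0.03033073]
37.675 [0.49563841 0.24994594 0.02581506] [ 0.4   0.93 -0.47  2.07 -1.3   0.62  1.24]
scene [ 0.4974  0.2748  0.0974 -0.1047] 0.057
pot (array([ 0.50006237,  0.27020044, -0.01287091]), np.float64(0.5897293514963986)) 506.0
top [ 0.4965  0.2781  0.0849 -0.1072] 0.031
joint 2 (array([ 0.49537207,  0.27464613,  0.09598588, -0.11271055]), np.float64(0.04582481505715613))
6dof (array([ 0.4955994 ,  0.27470667,  0.09577358, -0.11194185,  0.01361516,
       -0.01181033]), np.float64(0.044281194056263795))
```

Request:
{"name": "apply_moves", "arguments": {"plan": [[[0.045,0,0.065,0,0,0],[0.0574,0,0.082,0,0,0],[0.0574,0,0.082,0,0,0],[0.0574,0,0.082,0,0,0],[0.045,0,0.065,0,0,0],[0.029,0,0.041,0,0,0],[0.014,0,0.02,0,0,0],[0,0,0,0,0,0]]]}}

```text
time: 39.28
position: [0.5001, 0.2802, 0.0253]
eef_rot: [0.66, 0.593, 0.345, -0.307]
force: [0.4, -5.4, 2.6]
width: 0.0002
grasp_force: 2.2
```

```bash
python3 pp.py; python3 fin.py .501 .305
```

```text
39.275 [ 0.42  0.97 -0.58  2.07 -1.3   0.51  1.22] [ 0.4 -5.4  2.6]
C z 0.05089657946056908 along from mark -0.0427302180127702 across 0.0014349287530588295 turn err [0.00605423 0.00412936 0.02597045]
39.275 [0.50012532 0.2802125  0.02525219] [ 0.42  0.97 -0.58  2.07 -1.3   0.51  1.22]
scene [ 0.5007  0.3049  0.096  -0.0915] 0.034
pot (array([0.49800817, 0.29974091, 0.02930327]), np.float64(0.6071544464685603)) 485.0
top [ 0.498   0.3012  0.1095 -0.1113] 0.032
joint 2 (array([ 0.49973971,  0.30498399,  0.09554776, -0.10030341]), np.float64(0.03787962443672738))
6dof (array([ 0.49982916,  0.30501698,  0.09558121, -0.10358541,  0.00630767,
       -0.00748959]), np.float64(0.03790472196900718))
```

On the mark within about 2 mm. Retreating.

Request:
{"name": "apply_moves", "arguments": {"plan": [[[-0.03,0,-0.041,0,0,0],[-0.115,0,-0.164,0,0,0],[-0.172,0,-0.246,0,0,0],[-0.172,0,-0.246,0,0,0],[-0.172,0,-0.246,0,0,0],[0,0,-0.4,0,0,0],[0,0,-0.5,0,0,0],[0.3,0,-0.5,0,0,0],[0.3,0,-0.5,0,0,0],[0.3,0,-0.3,0,0,0],[0,0,0,0,0,0],[0,0,0,0,0,0]]]}}

```text
time: 41.38
position: [0.4827, 0.1355, 0.1448]
eef_rot: [0.66, 0.593, 0.345, -0.307]
force: [0.6, 0.6, -0.3]
width: 0.0001
grasp_force: 0.0
```

```bash
python3 fin.py .501 .305
python3 - <<'E'
from ov import *
a=snapshot("scene");b=snapshot("top");K=np.hstack([cv2.resize(a[160:330,220:420],(400,340)),cv2.resize(b[120:290,60:260],(400,340))]);cv2.imwrite("pics/end.png",K)
t=cam("top");m=pick("top","mark",(129,199))
E
```

```text
41.375 [0.48272149 0.13545462 0.14484874] [ 0.56  0.65 -0.38  2.08 -1.    0.91  0.95]
scene [ 0.4915  0.3035  0.0912 -0.1121] 0.037
pot (array([ 0.50631433,  0.30049241, -0.02014677]), np.float64(0.5877309677560718)) 521.0
top [ 0.4989  0.3068  0.0926 -0.1022] 0.029
wrist [ 0.5004  0.3073  0.0936 -0.1051] 0.01
joint 3 (array([ 0.49922402,  0.3049684 ,  0.0961093 , -0.10299725]), np.float64(0.03628165658858803))
6dof (array([ 0.49934059,  0.30491299,  0.0957306 , -0.10502105, -0.01462051,
       -0.00599192]), np.float64(0.03274923128230319))
```

View pics/end.png

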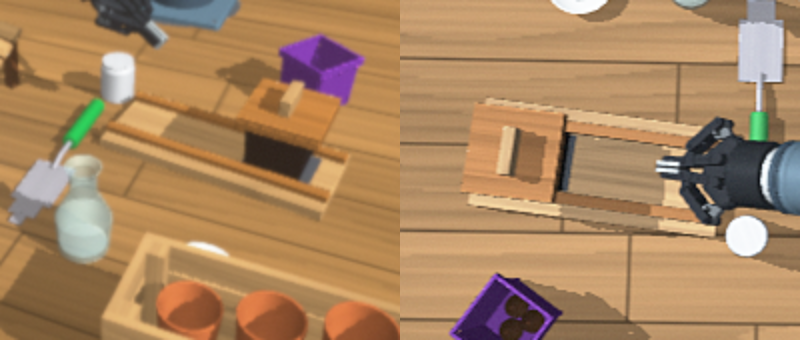

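The picture shows the cover sitting level on the pot (left half, about (290,105)), with the plate showing past the pot. The fits put it about 2 mm off the plate's centre and home at z = 0.096. The robot is clear, so I'm handing in.

```bash
python3 -c "
from workcell import *
print(job_done())"
```

```text
the job is handed in; nothing more can be done
None
```

The job is handed in: by the last camera fits, the cover is home and level on the pot and the pot stands within about 2 mm of the plate's centre (no verdict was returned).

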